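# Fetch the jar from under the boot rack with the reacher

## Task

The little screw-lid jar has been pushed in under the wire boot rack, where no hand fits. Take up the reacher, squeeze its trigger so that its jaws close on the jar, and draw the jar out clear of the rack in the jaws without tipping it over; then set the jar down upright in the seed tray, without dropping it. Leave the reacher lying flat on the bench seat with its trigger let go, and do not disturb the planter, mug, dibber or hand rake.

Things in the scene. Friction and masses are not known exactly. Their poses are not given: they have to be found in the camera images.
- reacher: Short pistol-grip reacher, 390 mm long, 180 g, lying on its side on the seat: grip, trigger and jaws move in one level plane. Origin on its underside, midway between grip back and trigger, where it is squeezed; x parallel to the tube towards the jaws, z up. Tube 16 mm thick, axis at y = -55, z = 15 mm. It slides on the seat or is carried; held at its origin it is nose-heavy.
- squeeze_grip (a point): Reacher (0, 0, 16 mm). The black grip spans x -35 to -9, y -47 to 53, z 0 to 30 mm of the reacher, its back face flat and square to x. One finger goes behind the grip, the other ahead of the trigger, closing along x; both spaces are clear at y -25 to 45 mm. Handle housing at the tube: x -45 to 65, y -73 to -37 mm, 32 mm high. Axes as the reacher's.
- trigger (a joint): Trigger angle, rad: 0 let go, 0.42 fully squeezed. Grey bar 22 mm high (4 to 26 mm over the seat), hinged at reacher x = 15, y = -45 mm, reaching to y = 45 mm. Grip back to trigger front at y = 0: 65 mm let go (67 at y = 11), 56 at 0.2 rad, 49 fully squeezed. Return spring about 8 N, 10 N at 0.2 rad, up to 16 N at the end. Held at 63 mm the jaws stay open; 30 N grips the jar firmly.
- jaw_left: The jaw on the +y side of the tube: grey arm with a rubber pad, 95 mm long, 20 mm high (6 to 26 mm over the seat). Origin at its hinge, reacher x = 255, y = -41 mm. It swings inwards, level, by 1.4 times the trigger's angle.
- jaw_right: The other jaw, its mirror image, hinged at reacher x = 255, y = -69 mm; both move together. The pads, each a shallow V, are about 85 mm apart let go, 71 with the trigger 0.07 rad in; on the jar it stops near 0.23 rad. Open, the jaws are about 115 mm wide over all and end 95 mm ahead of the hinges.
- jaw_centre (a point): Point midway between the middles of the two jaw pads, reacher x = 325, y = -55, z = 16 mm: bring this to the jar's axis. Axes as the reacher's.
- jar: Round white plastic jar with a ribbed grey screw lid, upright, 44 mm across, 48 mm high (the lid, the upper 15 mm, is 41 mm across), 50 to 100 g. Origin at the centre of its underside, z up.
- rack: Low steel wire boot rack fixed to the seat, 260 mm (x) by 440 mm (y). Top of 8 wires along y, 97 to 103 mm up, on a hoop with two 8 mm corner legs at each end; open all round below 96 mm. Origin on the seat under its middle. The free end, nearest the reacher, is at y = -220 mm; the jar stands 90 to 140 mm inside it. A pair of clogs stands on the other half.
- tray: Green plastic seed tray, open, loose, 150 mm (its x) by 200 mm (its y), 45 mm high, walls and floor 3 mm. Origin at the centre of its underside.
- planter: White ceramic planter, 110 mm across, 110 mm high; origin centre of underside. Leave alone.
- mug: Tin mug, 80 mm across, 82 mm high; origin centre of underside. Leave alone.
- dibber: Brown wooden T-handled dibber, 185 mm long, lying, handle to its +x; origin on the seat under its middle. Leave alone.
- rake: Yellow plastic hand rake, 270 mm long, lying, tines to its +x; origin on the seat under its middle. Leave alone.

How it is judged:
By the outcome, as a careful person would: the job done as asked, in the order asked, and still so for the second after the job is handed in, with the robot touching nothing.
It also fails if it takes over 54 s, if anything falls off the work surface, if the arm or the gripper's body presses on something with over 40 N, if the wrist force passes 120 N, or if a joint passes its speed limit or range.

## Robot

A 6-joint arm with a two-finger parallel gripper is mounted at the origin on the work surface. World frame = base frame: x ahead of the robot, y to its left, z up, the work surface at z = 0. Lengths are in m, angles in rad, forces in N, time in s.
With the tool pointing down it reaches from about 0.3 to 0.85 m from the base axis. Payload 4.2 kg.
Tool frame: the origin (TCP) lies at the very end of the fingers, on their centre line; the grasp point (between the pads) lies 19 mm behind it (manip.tcp_to_grasp is the distance from the TCP to the grasp point, in m); z points along the fingers, y is the direction in which the jaws open and shut (so a half turn about z gives the same grasp; the last joint's range is limited). The gripper opens to 91 mm and grips with 3 to 60 N. Pads are 32 mm wide; open, the fingers measure 118 mm over their backs; the gripper's body (76 mm by 178 mm) begins 60 mm behind the grasp point.
Start: joints at [1.106, 0.32, 1.565, -0, 1.257, -0.02], TCP at [0.247, 0.519, 0.214] pointing down, gripper open.
Joint ranges: [-3.11, 3.11], [-0.84, 2.01], [0.21, 2.61], [-1.34, 4.49], [0.05, 2.63], [-2.56, 2.56]. Speed limits (rad/s): [2.57, 2.57, 3.14, 3.14, 3.14, 3.14].

## Interface

Orientations are given as a unit quaternion [w, x, y, z].
In Python, from station import manip gives the robot as it stands.
- The arm moves only by the tool send_rows, never from a script. Its argument "increments" is text: rows parted by semicolons, each of 7 numbers parted by spaces: the closure in counts, from 0 (fully open) to 255 (shut), then the shift along the tool's x, y, z in cm, then the turn, a rotation vector about the tool's x, y, z in degrees. A call has 1 to 12 rows; each row shifts and turns the commanded pose from where the row before left it, along the tool's axes as they then stand; what a row does not reach is not made up. A row lasts 1/8 s, in which the tool goes at most 62.5 mm and 10.7 degrees, less where a joint would pass 70% of its speed; a pose out of reach is approached as far as the arm can. A call is refused whole if a number of a shift passes 6.25 or a number of a turn 10.7, either way. A call with a gripper value outside its range is refused whole. The fingers move at their own pace and stop on an object; "force" is the grip in N (left out, the last holds). Time passes only in rows, so rows that do not move let the fingers close. It gives the time, the measured TCP pose, the force and the opening at its end, in the units of the state.
- manip.state(): the state, without advancing time (a new reading comes with each control period).
- manip.snapshot(name): name is "scene" or "top" or "wrist"; returns a dict with "pixels" (480x640x3 uint8, blue, green, red), "fov_y" (degrees; the focal length in pixels is half the picture's height over the tangent of half this angle, whatever the lens; pixels are square), "cx", "cy" (the principal point, pixels), "k1" (the pictures are not rectified: a ray, as slopes to the right and down, at radius r is drawn at 1 + k1 r^2 times it, then the intrinsics apply), "view" (4x4, takes a point from world to camera coordinates). Camera axes: x right, y down, z forward; pixel columns grow to the right and rows downward; lengths in m; the calibration is good to about 2 mm. A picture is of the moment at which its call begins. There is no depth.
- manip.hand_in(): hands the job in, once; it reports no verdict.
The state is a dict: "t": time; "joints": joint angles; "dq": joint speeds; "effort": joint torques, N m; "tool_pos": TCP position; "ee_rot": TCP orientation; "force": force on the tool from outside, world axes, zero at the start; "moment": the same for the moment, N m; "grip_width": finger opening in m.
Only numpy, scipy, OpenCV 4.12 (cv2) and the standard library are available. Lean on these libraries where they do the work, as an engineer would, in place of code of your own. Each camera call takes 0.05 s, during which the arm holds its last target. There are 200 camera calls.

## Working session

There is one attempt and no reset: what is moved stays moved. The work goes in short steps, Python scripts to look and compute and a tool call to move; the robot and the scene stay as the last step left them, time stands still between calls to the robot, and variables do not carry over. Pictures are saved under pics/ and viewed, about 8 in all and at most 12, crops included, and the job is handed in when it is done.

Besides the shell and the picture viewer there is one more tool, called after "Request:" in YAML: its name, and indented under it one key for each argument. send_rows: Moves the arm, as the interface text tells. Its arguments: {"type":"object","properties":{"increments":{"type":"string"},"force":{"type":"number"}},"required":["increments"]}

```bash
ls; mkdir -p pics; cat > h.py <<'E'
import numpy as np, cv2
from station import manip
def cam(n):
    s=manip.snapshot(n); h=s["pixels"].shape[0]
    s["f"]=h/2/np.tan(np.radians(s["fov_y"])/2); s["V"]=np.array(s["view"]); return s
def ray(s,u,v):
    xd=np.array([(u-s["cx"])/s["f"],(v-s["cy"])/s["f"]]); x=xd.copy()
    for _ in range(30): x=xd/(1+s["k1"]*(x@x))
    R=s["V"][:3,:3]; o=-R.T@s["V"][:3,3]; return o,R.T@np.array([x[0],x[1],1])
def onz(s,u,v,z):
    o,d=ray(s,u,v); return o+d*(z-o[2])/d[2]
def proj(s,p):
    c=s["V"][:3,:3]@np.array(p,float)+s["V"][:3,3]; x=c[:2]/c[2]; x=x*(1+s["k1"]*(x@x))
    return x*s["f"]+[s["cx"],s["cy"]]
E
python3 - <<'E'
from h import *
for n in("top","scene"):
    s=cam(n); cv2.imwrite(f"pics/{n}0.png",s["pixels"]); np.savez(f"{n}0.npz",**{k:s[k] for k in("pixels","cx","cy","k1","f","V")})
    print(n,s["f"],s["k1"],(-s["V"][:3,:3].T@s["V"][:3,3]).round(3))
print(manip.state())
E
```

```text
pics
top 568.4582082170957 -0.17084861514738378 [ 0.424 -0.026  1.316]
scene 476.86354210989566 -0.07745467517678752 [ 1.137 -0.065  0.822]
{'t': 0.1, 'joints': array([ 1.10600466e+00,  3.20199163e-01,  1.56550467e+00, -4.27125794e-05,
        1.25738424e+00, -1.99893057e-02]), 'dq': array([-0.00075749, -0.00041332, -0.00409047,  0.00020655, -0.00246451,
        0.00035345]), 'effort': array([ 1.00985835e-03, -4.13332486e+01, -2.32513601e+01,  7.29589490e-02,
        4.21817636e-02, -7.16311592e-05]), 'tool_pos': array([0.24722584, 0.51866637, 0.21324122]), 'ee_rot': array([-1.59750699e-04,  2.20565800e-01,  9.75371810e-01, -7.30726089e-04]), 'force': array([-0.36817801,  0.57046539, -0.25513785]), 'moment': array([-0.04782472, -0.02438523,  0.02346786]), 'grip_width': 0.09122519453396895}
```

View pics/top0.png

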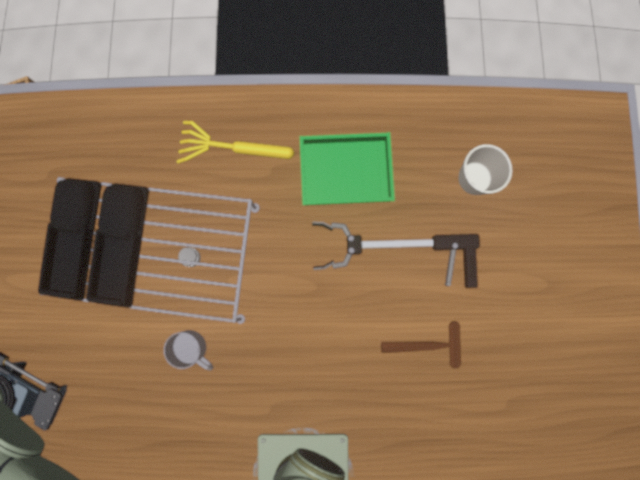

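View pics/scene0.png

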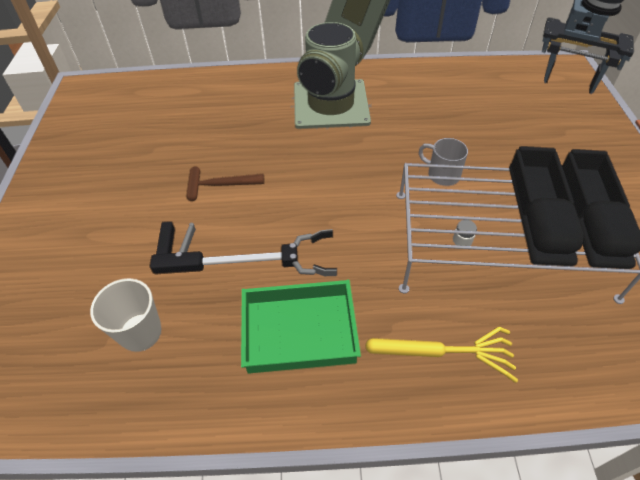

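The top view looks down with world +x up and +y left. The reacher is at about (315–480, 235–287) with its jaws towards +y, and the jar lid is at (188,256) under the rack wires. The tray is at (347,168), mug (187,350), planter (487,170), dibber (425,346) and rake (235,145). I'll measure these.

```bash
python3 - <<'E'
from h import *
L=lambda n:{k:(v if v.ndim else float(v)) for k,v in np.load(n+"0.npz").items()}
t,s=L("top"),L("scene")
im=t["pixels"]
hsv=cv2.cvtColor(im,cv2.COLOR_BGR2HSV)
def blob(m,box):
    x0,y0,x1,y1=box; mm=np.zeros(m.shape,np.uint8); mm[y0:y1,x0:x1]=m[y0:y1,x0:x1]
    c=max(cv2.findContours(mm,cv2.RETR_EXTERNAL,cv2.CHAIN_APPROX_NONE)[0],key=cv2.contourArea); return c[:,0,:].astype(float)
# tube: bright low saturation
tube=blob(((hsv[...,1]<60)&(hsv[...,2]>140)).astype(np.uint8),(355,230,440,256))
P=np.array([onz(t,*p,.02)[:2] for p in tube]); vx,vy,x0,y0=cv2.fitLine(P.astype(np.float32),cv2.DIST_L2,0,.01,.01).ravel()
print("tube line",vx,vy,x0,y0,"ends y",P[:,1].min(),P[:,1].max(),"x",P[:,0].min(),P[:,0].max())
g=blob((hsv[...,2]<60).astype(np.uint8),(430,225,490,295))
r=cv2.minAreaRect(np.array([onz(t,*p,.03)[:2] for p in g],np.float32)); print("handle",r,cv2.boundingRect(g.astype(np.int32)))
G=np.array([onz(t,*p,.03)[:2] for p in g]); print("handle extents",G.min(0),G.max(0))
tr=blob(((hsv[...,0]>45)&(hsv[...,0]<80)&(hsv[...,1]>120)).astype(np.uint8),(290,120,410,215))
print("tray",cv2.minAreaRect(np.array([onz(t,*p,.045)[:2] for p in tr],np.float32)))
for n,(u,v,z) in dict(jar=(188,256,.048),legA=(249,203,.1),legB=(239,319,.1),footA=(254,207,0),footB=(239,320,0),planterT=(487,168,.11),mug=(186,349,.082)).items(): print(n,onz(t,u,v,z).round(4))
print("jar scene",onz(s,466,226,.048).round(4))
for n,(u,v,z) in dict(legA=(409,262,.1),footA=(404,288,0),footB=(402,195,0),legB=(407,165,.1)).items(): print(n,onz(s,u,v,z).round(4))
a=cv2.resize(im[215:300,300:500],None,fx=4,fy=4,interpolation=cv2.INTER_CUBIC)[:, :800]
b=cv2.resize(im[195:280,150:260],None,fx=3.0,fy=3,interpolation=cv2.INTER_CUBIC)
c=cv2.resize(s["pixels"][150:235,150:340],None,fx=2,fy=2)
W=np.zeros((340+255,800,3),np.uint8); W[:340]=a; W[340:,:330]=b
d=cv2.resize(s["pixels"][150:300,390:500],None,fx=1.7,fy=1.7); W[340:595,340:340+d.shape[1]]=d
cv2.imwrite("pics/crop1.png",W)
E
```

```text
tube line 0.021983717 -0.9997583 0.5387683 -0.21867552 ends y -0.30083977262282896 -0.13816492275899006 x 0.5281520917060272 0.5484700791787913
handle ((0.468582421541214, -0.376403272151947), (0.0, 0.0), 0.0) (466, 273, 1, 1)
handle extents [ 0.46858241 -0.37640329] [ 0.46858241 -0.37640329]
tray ((0.7095498442649841, -0.10301342606544495), (0.1559266448020935, 0.20374633371829987), 2.589123249053955)
jar [0.5093 0.2556 0.048 ]
legA [0.6206 0.1125 0.1   ]
legB [0.371  0.1325 0.1   ]
footA [0.6272 0.112  0.    ]
footB [0.3643 0.1455 0.    ]
planterT [ 0.6964 -0.4102  0.11  ]
mug [0.3047 0.2507 0.082 ]
jar scene [0.5082 0.2555 0.048 ]
legA [0.63   0.1076 0.1   ]
footA [0.6238 0.1111 0.    ]
footB [0.3657 0.1458 0.    ]
legB [0.3702 0.1448 0.1   ]
```

View pics/crop1.png

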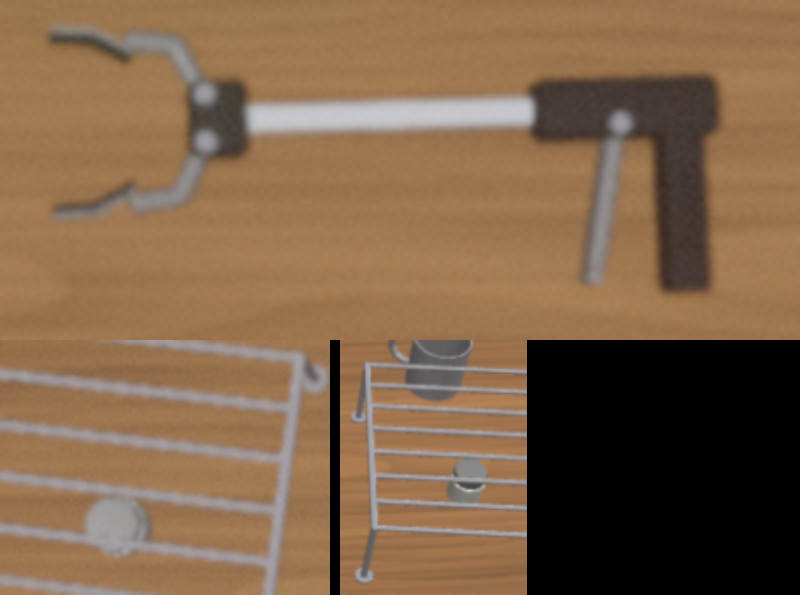

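```bash
python3 - <<'E'
from h import *
L=lambda n:{k:(v if v.ndim else float(v)) for k,v in np.load(n+"0.npz").items()}
t,s=L("top"),L("scene")
ex=np.array([-.022,.99976]);ey=np.array([-ex[1],ex[0]])
c=lambda a,b:(300+a/4-.4,215+b/4-.4)
for n,(a,b,z,rx,ry) in dict(hinge=(620,122,.032,15,-45),jl=(206,142,.03,255,-41),jr=(204,94,.03,255,-69),gripBackEnd=(709,288,.03,-35,53),gripFrontEnd=(661,290,.03,-9,53),houseFront=(532,108,.03,65,-55),trigTip=(592,280,.026,None,None)).items():
    p=onz(t,*c(a,b),z)[:2]
    print(n,p.round(4), "origin" if rx else "", (p-rx/1e3*ex-ry/1e3*ey).round(4) if rx else "")
for q in((455,323),(455,366),(448,345),(383,347)): print("dib",onz(t,*q,.02).round(3))
st=manip.state(); print(st["tool_pos"])
from scipy.spatial.transform import Rotation as R
print(R.from_quat(st["ee_rot"],scalar_first=True).as_matrix().round(4))
E
```

```text
hinge [ 0.5328 -0.3508] origin [ 0.4881 -0.3668]
jl [ 0.5228 -0.1124] origin [ 0.4874 -0.3682]
jr [ 0.5502 -0.1115] origin [ 0.4868 -0.368 ]
gripBackEnd [ 0.4371 -0.4012] origin [ 0.4893 -0.3651]
gripFrontEnd [ 0.4363 -0.3729] origin [ 0.4891 -0.3627]
houseFront [ 0.5413 -0.3   ] origin [ 0.4877 -0.3662]
trigTip [ 0.4426 -0.3336]  
dib [ 0.354 -0.351  0.02 ]
dib [ 0.256 -0.35   0.02 ]
dib [ 0.304 -0.334  0.02 ]
dib [ 0.302 -0.184  0.02 ]
[0.24722584 0.51866637 0.21324122]
[[-9.027e-01  4.303e-01 -6.000e-04]
 [ 4.303e-01  9.027e-01 -1.400e-03]
 [-0.000e+00 -1.500e-03 -1.000e+00]]
```

Request:
send_rows:
  increments: "0 -3.75 -4.36 0 0 0 0;0 -3.75 -4.36 0 0 0 0;0 -3.75 -4.36 0 0 0 0;0 -3.75 -4.36 0 0 0 0;0 -3.75 -4.36 0 0 0 0;0 -3.75 -4.36 0 0 0 0;0 -3.75 -4.36 0 0 0 0;0 -3.75 -4.36 0 0 0 0;0 -3.75 -4.36 0 0 0 0;0 -3.75 -4.36 0 0 0 0;0 -3.75 -4.36 0 0 0 0;0 -3.75 -4.36 0 0 0 0"

```text
t: 1.6
tool_pos: [0.4285, -0.1487, 0.2138]
ee_rot: [0.0, 0.221, 0.975, 0.0]
force: [1.3, -0.1, 0.4]
grip_width: 0.0914
```

Request:
send_rows:
  increments: "0 -3.75 -4.36 0 0 0 0;0 -3.75 -4.36 0 0 0 0;0 -3.75 -4.36 0 0 0 0;0 -3.75 -4.36 0 0 0 0;0 0 0 0 0 0 10.2;0 0 0 0 0 0 10.2;0 0 0 0 0 0 10.2;0 0 0 0 0 0 10.2;0 0 0 0 0 0 10.2;0 0 0 0 0 0 10.2;0 0 0 0 0 0 10.2;0 0 0 0 0 0 10.2"

```text
t: 3.1
tool_pos: [0.4886, -0.3686, 0.2133]
ee_rot: [-0.001, 0.806, 0.592, -0.0]
force: [0.3, -1.1, 0.2]
grip_width: 0.0911
```

Request:
send_rows:
  increments: "0 0 0 0 0 0 10.2;0 0 0 0 0 0 10.2;0 0 0 0 0 0 10.2;0 0 0 0 0 0 10.2;0 0 0 0 0 0 10.2;0 0 0 0 0 0 10.2;0 0 0 0 0 0 10.2;0 0 0 0 0 0 0"

```text
t: 4.1
tool_pos: [0.4887, -0.3686, 0.2134]
ee_rot: [-0.0, 1.0, 0.014, -0.0]
force: [-0.2, 0.3, -0.1]
grip_width: 0.0909
```

```bash
cat >> h.py <<'E'
from scipy.spatial.transform import Rotation as R
def st():
    s=manip.state(); M=R.from_quat(s["ee_rot"],scalar_first=True).as_matrix()
    print("t",round(s["t"],2),"p",s["tool_pos"].round(4),"F",s["force"].round(1),"w",round(s["grip_width"],4),"q",s["joints"].round(2)); print(M.round(3).tolist()); return s["tool_pos"],M
E
python3 - <<'E'
from h import *
p,M=st(); print("to target, tool cm",(M.T@(np.array([.488,-.369,.003])-p)*100).round(2))
s=cam("wrist"); cv2.imwrite("pics/w1.png",s["pixels"]); np.savez("wrist0.npz",**{k:s[k] for k in("pixels","cx","cy","k1","f","V")})
E
```

```text
t 4.1 p [ 0.4887 -0.3686  0.2134] F [-0.2  0.3 -0.1] w 0.0909 q [-0.67  0.38  1.48  0.    1.29  0.88]
[[1.0, 0.029, -0.001], [0.029, -1.0, 0.001], [-0.001, -0.001, -1.0]]
to target, tool cm [-0.05  0.05 21.04]
```

View pics/w1.png

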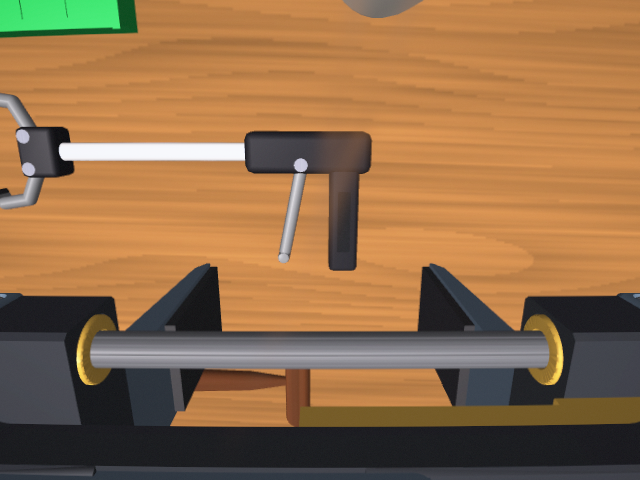

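The wrist view shows the handle between the fingers: hinge at (301,165), grip end at (330–357,268), trigger tip at (284,258). I'll cross-check the origin from these.

```bash
python3 - <<'E'
from h import *
t={k:(v if v.ndim else float(v)) for k,v in np.load("wrist0.npz").items()}
a=onz(t,63,152,.015)[:2]; b=onz(t,240,151.5,.015)[:2]; d=a-b; print("heading",np.degrees(np.arctan2(d[1],d[0])))
ex=d/np.linalg.norm(d);ey=np.array([-ex[1],ex[0]])
for u,v,z,rx,ry in((301,165,.032,15,-45),(357,269,.03,-35,53),(330,269,.03,-9,53),(246,152,.03,65,-55),(28,169,.03,255,-41),(22,136,.03,255,-69)):
    p=onz(t,u,v,z)[:2]; print(p.round(4),(p-rx/1e3*ex-ry/1e3*ey).round(4))
E
```

```text
heading 91.49171067179081
[ 0.5314 -0.3516] [ 0.4868 -0.3678]
[ 0.4374 -0.405 ] [ 0.4894 -0.3686]
[ 0.4366 -0.38  ] [ 0.4894 -0.3696]
[ 0.541  -0.3041] [ 0.4877 -0.3705]
[ 0.5219 -0.111 ] [ 0.4875 -0.367 ]
[ 0.5501 -0.1102] [ 0.4878 -0.3669]
```

Request:
send_rows:
  increments: "0 -0.05 0.1 4 0 0 0;0 0 0 4 0 0 0;0 0 0 4 0 0 0;0 0 0 4 0 0 0;0 0 0 2.5 0 0 0;0 0 0 1.5 0 0 0;0 0 0 0.9 0 0 0;0 0 0 0 0 0 0"
  force: 12

```text
t: 5.15
tool_pos: [0.4885, -0.3699, 0.0049]
ee_rot: [-0.0, 1.0, 0.013, 0.0]
force: [0.0, 0.0, 0.5]
grip_width: 0.0911
```

Request:
send_rows:
  increments: "50 0 0 0 0 0 0;60 0 0 0 0 0 0;68 0 0 0 0 0 0;75 0 0 0 0 0 0;78 0 0 0 0 0 0;78 0 0 0 0 0 0"

```text
t: 5.9
tool_pos: [0.4888, -0.3707, 0.0055]
ee_rot: [0.001, 1.0, 0.013, 0.001]
force: [-0.3, -4.0, 4.2]
grip_width: 0.0635
```

```bash
python3 - <<'E'
from h import *
st()
s=cam("wrist"); cv2.imwrite("pics/w2.png",s["pixels"]); np.savez("wrist0.npz",**{k:s[k] for k in("pixels","cx","cy","k1","f","V")})
E
```

```text
t 5.9 p [ 0.4888 -0.3707  0.0055] F [-0.3 -4.   4.2] w 0.0635 q [-0.67  0.57  1.73 -0.    0.84  0.88]
[[1.0, 0.027, 0.001], [0.027, -1.0, -0.002], [0.001, 0.002, -1.0]]
```

View pics/w2.png

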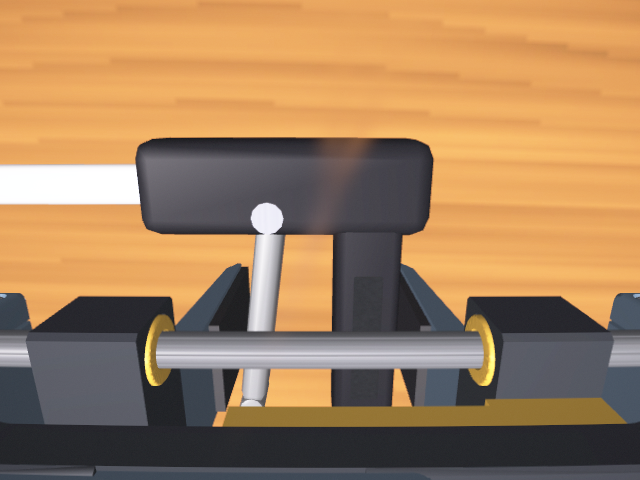

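Holding the trigger at 63.5 mm, so the jaws are still open. Next I slide forward to just short of the jar and check.

Request:
send_rows:
  increments: "78 -0.1 -1 0 0 0 0;78 -0.16 -2 0 0 0 0;78 -0.16 -2 0 0 0 0;78 -0.16 -2 0 0 0 0;78 -0.16 -2 0 0 0 0;78 -0.16 -2 0 0 0 0;78 -0.16 -2 0 0 0 0;78 -0.16 -2 0 0 0 0;78 -0.16 -2 0 0 0 0;78 -0.16 -2 0 0 0 0;78 -0.16 -2 0 0 0 0;78 -0.1 -1 0 0 0 0"

```text
t: 7.45
tool_pos: [0.4647, -0.1491, 0.0055]
ee_rot: [0.0, 1.0, 0.014, 0.001]
force: [0.4, -4.6, 6.7]
grip_width: 0.0633
```

```bash
python3 - <<'E'
from h import *
st()
W=np.zeros((600,800,3),np.uint8)
for i,n in enumerate(("top","scene")):
    s=cam(n); np.savez(n+"1.npz",**{k:s[k] for k in("pixels","cx","cy","k1","f","V")}); im=s["pixels"]
    x,y=((150,200),(330,170))[i]
    W[300*i:300*i+300]=cv2.resize(im[y:y+75,x:x+200],(800,300),interpolation=cv2.INTER_CUBIC)
cv2.imwrite("pics/c3.png",W)
E
```

```text
t 7.45 p [ 0.4647 -0.1491  0.0055] F [ 0.4 -4.6  6.7] w 0.0633 q [-0.33  0.42  2.03  0.    0.68  1.21]
[[1.0, 0.027, 0.001], [0.027, -1.0, -0.0], [0.001, 0.0, -1.0]]
```

View pics/c3.png

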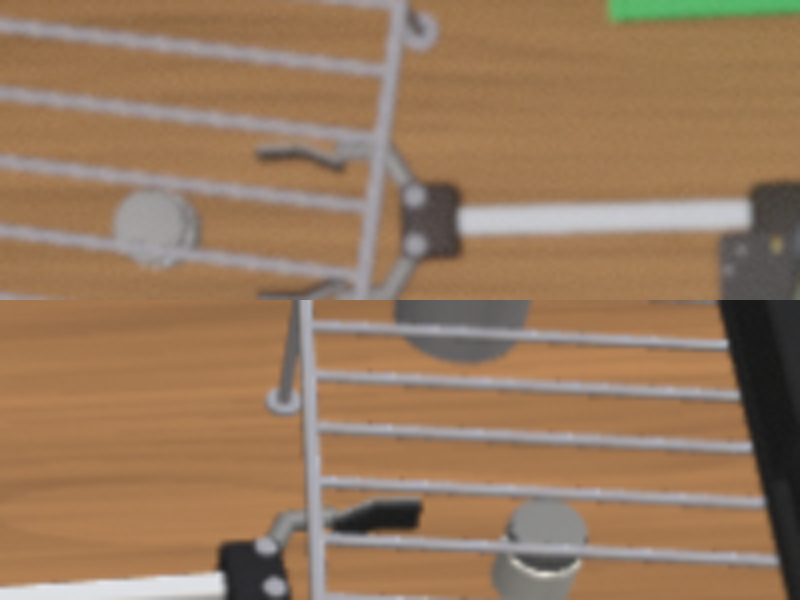

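The top crop shows the open jaws under the rack end (tips at crop (258,153) and (260,295)) and the jar lid between their lines at (153,227), still about 8 cm ahead. I'll compute the remaining offset.

```bash
python3 - <<'E'
from h import *
t={k:(v if v.ndim else float(v)) for k,v in np.load("top1.npz").items()}
s={k:(v if v.ndim else float(v)) for k,v in np.load("scene1.npz").items()}
c=lambda a,b:(150+a/4-.4,200+b/4-.4)
o=lambda a,b,z:onz(t,*c(a,b),z)[:2]
h1,h2=o(416,195,.028),o(416,243,.028); print("hinges",h1,h2,np.hypot(*(h1-h2)))
hm=(h1+h2)/2; tip=(o(258,153,.026)+o(260,295,.026))/2; d=tip-hm; print("tip",tip,d,np.degrees(np.arctan2(d[1],d[0])))
ta=o(470,219,.018); tb=o(745,214,.018); d=ta-tb; print("tube",ta,tb,np.degrees(np.arctan2(d[1],d[0])))
ex=np.array([-.027,1]); jc=hm+.07*ex; print("jaw c",jc)
jar=o(151,226,.048); js=onz(s,330+546/4-.4,170+(528-300)/4-.4,.048)[:2]; print("jar",jar,js, "base R", onz(s,330+545/4-.4,170+(535-300)/4,.04))
D=(jar+js)/2-jc; print("tool x,y cm",(D@[1,.027])*100,(D@[.027,-1])*100)
E
```

```text
hinges [0.52779448 0.10929503] [0.50045428 0.10914765] 0.02734060202504345
tip [0.51173665 0.19949145] [-0.00238773  0.09027011] 91.51517268458032
tube [0.51471062 0.07926992] [ 0.51695138 -0.07815837] 90.81546397028896
jaw c [0.51223438 0.17922134]
jar [0.50912463 0.25705962] [0.50981025 0.25537173] base R [0.50918003 0.25676878 0.04      ]
tool x,y cm -0.06880928717745236 -7.706904222488066
```

Request:
send_rows:
  increments: "78 -0.02 -1 0 0 0 0;78 -0.02 -1.5 0 0 0 0;78 -0.02 -1.5 0 0 0 0;78 0 -1.5 0 0 0 0;78 0 -1.0 0 0 0 0;78 0 -0.8 0 0 0 0;78 0 0 0 0 0 0"

```text
t: 8.43
tool_pos: [0.4616, -0.076, 0.0053]
ee_rot: [-0.0, 1.0, 0.013, -0.0]
force: [0.3, 0.4, 7.6]
grip_width: 0.0636
```

Request:
send_rows:
  increments: "82 0 0 0 0 0 0;85 0 0 0 0 0 0;88 0 0 0 0 0 0;91 0 0 0 0 0 0;94 0 0 0 0 0 0;97 0 0 0 0 0 0;100 0 0 0 0 0 0;104 0 0 0 0 0 0;110 0 0 0 0 0 0;140 0 0 0 0 0 0;140 0 0 0 0 0 0;140 0 0 0 0 0 0"
  force: 30

```text
t: 9.93
tool_pos: [0.4611, -0.0773, 0.0052]
ee_rot: [0.0, 1.0, 0.014, -0.001]
force: [-1.4, -5.3, 8.1]
grip_width: 0.054
```

```bash
python3 - <<'E'
from h import *
st()
W=np.zeros((600,800,3),np.uint8)
for i,n in enumerate(("top","scene")):
    s=cam(n); np.savez(n+"1.npz",**{k:s[k] for k in("pixels","cx","cy","k1","f","V")}); im=s["pixels"]
    x,y=((150,200),(330,170))[i]
    W[300*i:300*i+300]=cv2.resize(im[y:y+75,x:x+200],(800,300),interpolation=cv2.INTER_CUBIC)
cv2.imwrite("pics/c4.png",W)
E
```

```text
t 9.93 p [ 0.4611 -0.0773  0.0052] F [-1.4 -5.3  8.1] w 0.054 q [-0.19  0.4   2.08 -0.    0.66  1.35]
[[1.0, 0.029, -0.001], [0.029, -1.0, -0.001], [-0.001, 0.001, -1.0]]
```

View pics/c4.png

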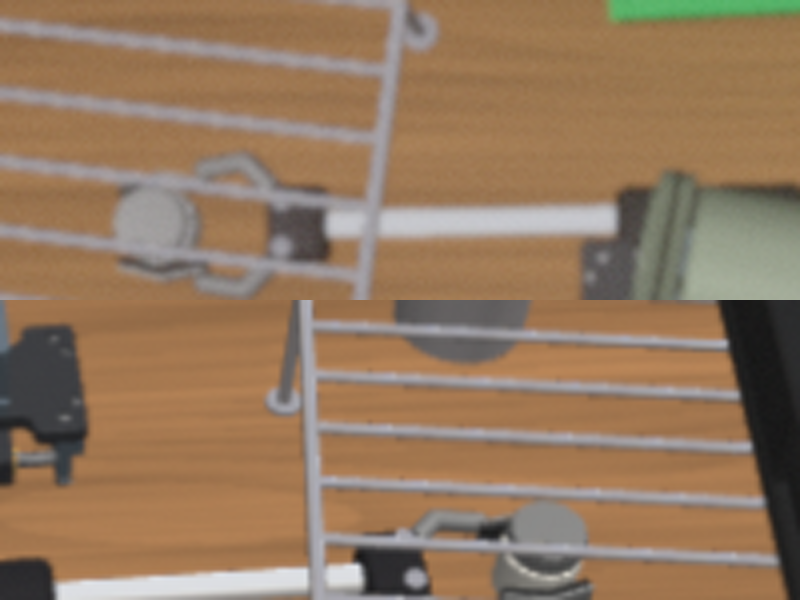

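The jaws are closed on the jar, which is upright between the pads, and the opening of 54 mm is as expected. Next I draw it out.

Request:
send_rows:
  increments: "140 0 0.4 0 0 0 0;140 0 0.8 0 0 0 0;140 0 1.2 0 0 0 0;140 0 1.5 0 0 0 0;140 0 1.5 0 0 0 0;140 0 1.5 0 0 0 0;140 0 1.5 0 0 0 0;140 0 1.5 0 0 0 0;140 0 1.5 0 0 0 0;140 0 1.5 0 0 0 0;140 0 1.5 0 0 0 0;140 0 1.5 0 0 0 0"

```text
t: 11.52
tool_pos: [0.4655, -0.2333, 0.0053]
ee_rot: [-0.002, 1.0, 0.013, -0.001]
force: [0.5, 8.8, 10.4]
grip_width: 0.0545
```

Request:
send_rows:
  increments: "140 0 1.5 0 0 0 0;140 0 1.5 0 0 0 0;140 0 1.5 0 0 0 0;140 0 1.5 0 0 0 0;140 0 1.5 0 0 0 0;140 0 1.2 0 0 0 0;140 0 0.8 0 0 0 0;140 0 0.4 0 0 0 0;140 0 0 0 0 0 0"

```text
t: 12.65
tool_pos: [0.4686, -0.3322, 0.0053]
ee_rot: [-0.002, 1.0, 0.013, -0.001]
force: [-0.5, 6.4, 9.4]
grip_width: 0.0541
```

Request:
send_rows:
  increments: "103 0 0 0 0 0 0;100 0 0 0 0 0 0;97 0 0 0 0 0 0;94 0 0 0 0 0 0;91 0 0 0 0 0 0;88 0 0 0 0 0 0;85 0 0 0 0 0 0;82 0 0 0 0 0 0;79 0 0 0 0 0 0;77 0 0 0 0 0 0;77 0 0 0 0 0 0"
  force: 15

```text
t: 14.02
tool_pos: [0.4686, -0.332, 0.0046]
ee_rot: [-0.002, 1.0, 0.012, -0.001]
force: [1.8, 4.1, 5.3]
grip_width: 0.0634
```

```bash
python3 - <<'E'
from h import *
st()
s=cam("scene"); cv2.imwrite("pics/s5.png",s["pixels"]); np.savez("scene1.npz",**{k:s[k] for k in("pixels","cx","cy","k1","f","V")})
E
```

```text
t 14.03 p [ 0.4686 -0.332   0.0046] F [1.8 4.1 5.3] w 0.0634 q [-0.64  0.53  1.83  0.    0.79  0.9 ]
[[1.0, 0.025, -0.001], [0.025, -1.0, 0.005], [-0.001, -0.005, -1.0]]
```

View pics/s5.png

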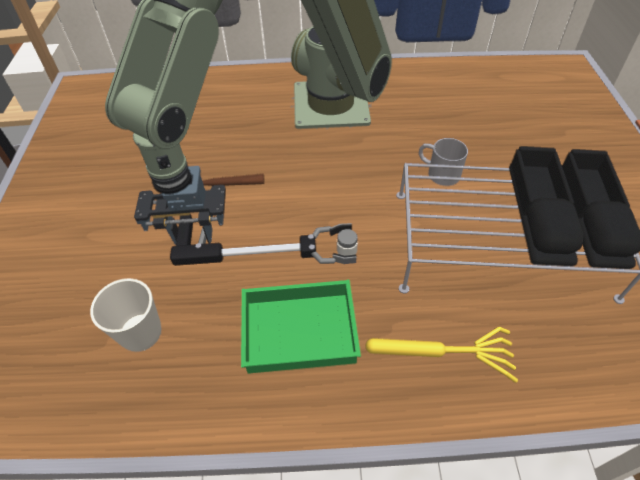

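The jar is upright on the open seat at (347,243), clear of the rack, with the jaws opened round it. I back the reacher off straight.

Request:
send_rows:
  increments: "77 0 0.5 0 0 0 0;77 0 1 0 0 0 0;77 0 1 0 0 0 0;77 0 1.25 0 0 0 0;77 0 1.25 0 0 0 0;77 0 1.25 0 0 0 0;77 0 1.25 0 0 0 0;77 0 1.25 0 0 0 0;77 0 1.25 0 0 0 0;77 0 1.0 0 0 0 0;77 0 0.7 0 0 0 0;77 0 0.3 0 0 0 0"

```text
t: 15.58
tool_pos: [0.472, -0.4556, 0.0048]
ee_rot: [-0.0, 1.0, 0.013, 0.0]
force: [-0.2, 1.8, 0.2]
grip_width: 0.0637
```

Request:
send_rows:
  increments: "74 0 0 0 0 0 0;71 0 0 0 0 0 0;68 0 0 0 0 0 0;50 0 0 0 0 0 0;10 0 0 0 0 0 0;0 0 0 0 0 0 0;0 0 0 0 0 0 0;0 0 0 -2 0 0 0;0 0 0 -5 0 0 0;0 0 0 -5 0 0 0;0 0 0 -5 0 0 0;0 0 0 0 0 0 0"

```text
t: 17.08
tool_pos: [0.4739, -0.4572, 0.1803]
ee_rot: [0.004, 1.0, 0.013, 0.004]
force: [-0.2, 0.2, 0.3]
grip_width: 0.0912
```

```bash
python3 - <<'E'
from h import *
p,M=st()
W=np.zeros((480,800,3),np.uint8)
for n in ("scene","top"):
    s=cam(n); np.savez(n+"1.npz",**{k:s[k] for k in("pixels","cx","cy","k1","f","V")})
    cv2.imwrite(f"pics/{n}6.png",s["pixels"])
t=cam("top")["pixels"][120:300,250:500]; c=cam("scene")["pixels"][180:380,140:420]
W=np.zeros((600,800,3),np.uint8); W[:300,:416]=cv2.resize(t,(416,300)); W[:,416:]=0
W[300:,:420]=cv2.resize(c,(420,300)); 
W=np.zeros((600,720,3),np.uint8); W[:288,:400]=cv2.resize(t,(400,288)); W[288:600,:437]=cv2.resize(c,(437,312))
cv2.imwrite("pics/c6.png",W)
E
```

```text
t 17.07 p [ 0.4739 -0.4572  0.1803] F [-0.2  0.2  0.3] w 0.0912 q [-0.78  0.47  1.42  0.    1.25  0.76]
[[1.0, 0.026, 0.007], [0.026, -1.0, -0.007], [0.007, 0.008, -1.0]]
```

View pics/top6.png

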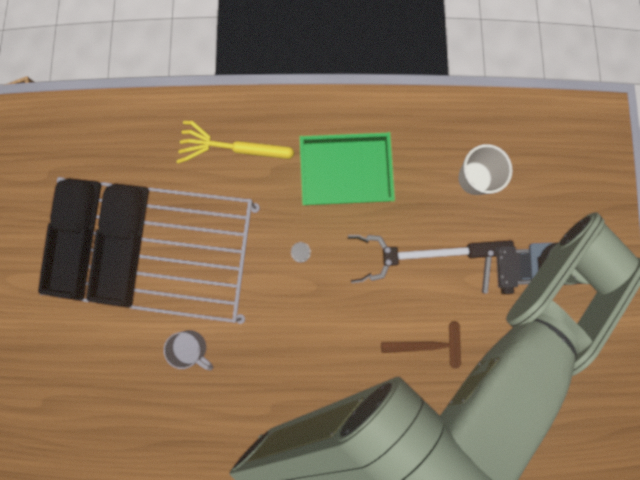

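The jar stands alone at (301,252) and the reacher lies released with its jaws open at (350–370, 238–282). I'll localise the jar.

```bash
python3 - <<'E'
from h import *
for n,b in(("top",(285,237,318,268)),("scene",(325,222,370,270))):
    t={k:(v if v.ndim else float(v)) for k,v in np.load(n+"1.npz").items()}
    x0,y0,x1,y1=b; hsv=cv2.cvtColor(t["pixels"],cv2.COLOR_BGR2HSV)[y0:y1,x0:x1]
    m=(hsv[...,1]<70).astype(np.uint8); c=max(cv2.findContours(m,0,1)[0],key=cv2.contourArea)
    x,y,w,h=cv2.boundingRect(c); print(n,x+x0,y+y0,w,h)
    if n=="top":
        u,v=x+x0+(w-1)/2,y+y0+(h-1)/2; J=onz(t,u,v,.048)[:2]; J2=onz(t,u,v,.04)[:2]; print(J,J2)
    else: print(onz(t,x+x0+(w-1)/2,y+y0+w*.30,.048), onz(t,x+x0+(w-1)/2,y+y0+h-1,0))
p,M=st(); print("to jar tool cm",(M.T@(np.r_[J,.18]-p)*100).round(2))
E
```

```text
top 291 242 20 21
[0.51761625 0.00209372] [0.51820468 0.00227144]
scene 337 229 21 29
[0.51785616 0.00205048 0.048     ] [0.53869426 0.001513   0.        ]
t 17.27 p [ 0.4713 -0.4546  0.1732] F [-0.3 -0.2  0.9] w 0.0913 q [-0.78  0.47  1.43  0.    1.25  0.76]
[[1.0, 0.026, -0.002], [0.026, -1.0, 0.002], [-0.002, -0.002, -1.0]]
to jar tool cm [  5.83 -45.53  -0.58]
```

Request:
send_rows:
  increments: "0 0.3 -2.5 0 0 0 0;0 0.6 -5 0 0 0 0;0 0.6 -5 0 0 0 0;0 0.6 -5 0 0 0 0;0 0.7 -5 0 0 0 0;0 0.7 -5 0 0 0 0;0 0.7 -5 0 0 0 0;0 0.7 -5 0 0 0 0;0 0.5 -4 0 0 0 0;0 0.4 -3 0 0 0 0;0 0.03 -1 0 0 0 0;0 0 0 0 0 0 0"

```text
t: 18.77
tool_pos: [0.5178, 0.001, 0.1741]
ee_rot: [0.0, 1.0, 0.014, -0.001]
force: [1.3, 0.2, -0.4]
grip_width: 0.0914
```

```bash
python3 - <<'E'
from h import *
p,M=st(); print("to jar tool cm",(M.T@(np.r_[.518,.002,.008]-p)*100).round(2))
s=cam("wrist"); cv2.imwrite("pics/w7.png",s["pixels"]); print(proj(s,[.518,.002,.048]))
E
```

```text
t 18.77 p [0.5178 0.001  0.1741] F [ 1.3  0.2 -0.4] w 0.0914 q [-0.02  0.26  1.75 -0.    1.13  1.52]
[[1.0, 0.027, -0.002], [0.027, -1.0, -0.0], [-0.002, 0.0, -1.0]]
to jar tool cm [ 0.06 -0.1  16.61]
[317.80268622 229.19023111]
```

View pics/w7.png

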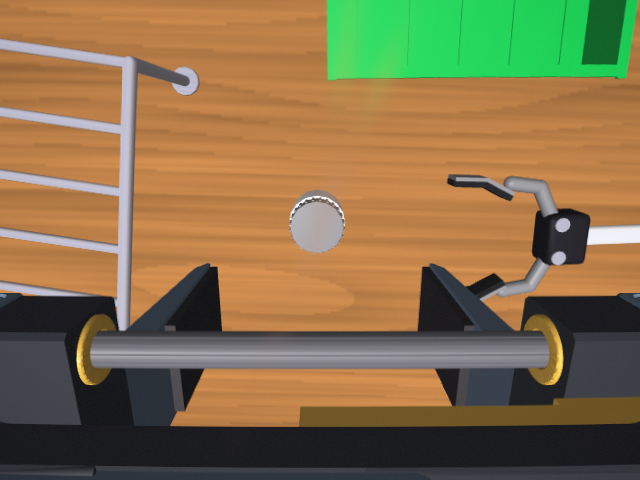

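Request:
send_rows:
  increments: "0 0.2 -0.1 4 0 0 0;0 0 0 4 0 0 0;0 0 0 3 0 0 0;0 0 0 2.5 0 0 0;0 0 0 1.5 0 0 0;0 0 0 1.0 0 0 0;0 0 0 0.5 0 0 0;50 0 0 0 0 0 0;90 0 0 0 0 0 0;120 0 0 0 0 0 0;150 0 0 0 0 0 0;150 0 0 0 0 0 0"
  force: 15

```text
t: 20.32
tool_pos: [0.5203, 0.0022, 0.0101]
ee_rot: [-0.0, 1.0, 0.013, 0.0]
force: [0.3, 0.8, 0.3]
grip_width: 0.0444
```

Request:
send_rows:
  increments: "180 0 0 0 0 0 0;180 0 0 0 0 0 0;180 0 0 -1 0 0 0;180 0 0 -2 0 0 0;180 0 0 -3 0 0 0;180 0 0 -3 0 0 0;180 0 0 -2 0 0 0;180 0 0 0 0 0 0"

```text
t: 21.32
tool_pos: [0.5214, 0.0021, 0.1217]
ee_rot: [0.0, 1.0, 0.013, 0.002]
force: [0.7, 0.7, -1.5]
grip_width: 0.0435
```

```bash
python3 - <<'E'
from h import *
p,M=st(); print("to tray tool cm",(M.T@(np.r_[.7095,-.103,.012]-p)*100).round(2))
E
```

```text
t 21.32 p [0.5214 0.0021 0.1217] F [ 0.7  0.7 -1.5] w 0.0435 q [-0.02  0.31  1.83  0.    1.    1.53]
[[1.0, 0.026, 0.004], [0.026, -1.0, -0.0], [0.004, 0.0, -1.0]]
to tray tool cm [18.48 11.   11.05]
```

Request:
send_rows:
  increments: "180 1.2 0.7 0 0 0 0;180 2.5 1.5 0 0 0 0;180 3 1.8 0 0 0 0;180 3 1.8 0 0 0 0;180 3 1.8 0 0 0 0;180 3 1.8 0 0 0 0;180 1.8 1.1 0 0 0 0;180 1 0.5 0 0 0 0;180 0 0 0 0 0 0;180 0 0 0 0 0 0"

```text
t: 22.58
tool_pos: [0.7074, -0.1025, 0.1195]
ee_rot: [-0.0, 1.0, 0.013, -0.001]
force: [-0.0, 0.4, -0.3]
grip_width: 0.044
```

Request:
send_rows:
  increments: "180 0 0 2 0 0 0;180 0 0 2.5 0 0 0;180 0 0 2.5 0 0 0;180 0 0 1.5 0 0 0;180 0 0 1 0 0 0;180 0 0 0.5 0 0 0;180 0 0 0.3 0 0 0;180 0 0 0 0 0 0;180 0 0 0 0 0 0"

```text
t: 23.7
tool_pos: [0.7085, -0.103, 0.0175]
ee_rot: [0.0, 1.0, 0.013, 0.001]
force: [-0.6, -0.3, -0.7]
grip_width: 0.0435
```

```bash
python3 - <<'E'
from h import *
st()
E
```

```text
t 23.7 p [ 0.7085 -0.103   0.0175] F [-0.6 -0.3 -0.7] w 0.0435 q [-0.16  0.69  1.44  0.    1.01  1.38]
[[1.0, 0.026, 0.001], [0.026, -1.0, -0.0], [0.001, 0.0, -1.0]]
```

Request:
send_rows:
  increments: "180 0 0 0.1 0 0 0;180 0 0 0.1 0 0 0;180 0 0 0.1 0 0 0;180 0 0 0 0 0 0"

```text
t: 24.2
tool_pos: [0.708, -0.1029, 0.0138]
ee_rot: [-0.0, 1.0, 0.013, -0.0]
force: [-0.1, -0.1, -0.7]
grip_width: 0.0437
```

Request:
send_rows:
  increments: "180 0 0 0.1 0 0 0;180 0 0 0 0 0 0;180 0 0 0 0 0 0"

```text
t: 24.58
tool_pos: [0.7082, -0.1029, 0.0131]
ee_rot: [-0.0, 1.0, 0.013, 0.0]
force: [-0.7, 0.0, 1.4]
grip_width: 0.0436
```

Request:
send_rows:
  increments: "180 0 0 0.07 0 0 0;180 0 0 0 0 0 0;180 0 0 0 0 0 0"

```text
t: 24.95
tool_pos: [0.7083, -0.1029, 0.0131]
ee_rot: [0.0, 1.0, 0.013, 0.0]
force: [-2.3, 1.0, 5.5]
grip_width: 0.0438
```

Contact is made (5.5 N upward, and the TCP no longer sinks). I release gently and rise.

Request:
send_rows:
  increments: "130 0 0 0 0 0 0;122 0 0 0 0 0 0;115 0 0 0 0 0 0;105 0 0 0 0 0 0;85 0 0 0 0 0 0;60 0 0 0 0 0 0;60 0 0 0 0 0 0;60 0 0 -2 0 0 0;60 0 0 -4 0 0 0;60 0 0 -5 0 0 0;60 0 0 -5 0 0 0;60 0 0 0 0 0 0"

```text
t: 26.45
tool_pos: [0.7111, -0.1034, 0.18]
ee_rot: [0.001, 1.0, 0.013, 0.006]
force: [-0.3, 0.2, -0.4]
grip_width: 0.0696
```

Request:
send_rows:
  increments: "60 -5 -3 0 0 0 0;60 -5 -3 0 0 0 0;60 -5 -3 0 0 0 0;60 -5 -3 0 0 0 0;60 -5 -3 0 0 0 0;60 0 0 0 0 0 0"

```text
t: 27.2
tool_pos: [0.4501, 0.0415, 0.1723]
ee_rot: [-0.0, 1.0, 0.015, -0.001]
force: [1.2, -0.1, 0.4]
grip_width: 0.0697
```

```bash
python3 - <<'E'
from h import *
st()
a=cam("scene"); b=cam("top")
x=a["pixels"][180:380,60:420]; y=b["pixels"][110:300,280:540]
W=np.zeros((600,800,3),np.uint8); W[:300,:540]=cv2.resize(x,(540,300)); W[300:,:410]=cv2.resize(y,(410,300)); cv2.imwrite("pics/c8.png",W)
# changes of things to leave alone, top view
o=np.load("top0.npz")["pixels"].astype(int); d=np.abs(b["pixels"].astype(int)-o).max(2)
for n,(x0,y0,x1,y1) in dict(rake=(170,115,297,170),planter=(455,140,515,200),mug=(160,325,217,375),dibber=(375,318,465,370),tray=(296,128,398,208)).items(): print(n,(d[y0:y1,x0:x1]>40).sum())
E
```

```text
t 27.2 p [0.4501 0.0415 0.1723] F [ 1.2 -0.1  0.4] w 0.0697 q [0.07 0.16 1.89 0.   1.09 1.61]
[[1.0, 0.029, -0.002], [0.029, -1.0, 0.0], [-0.002, -0.0, -1.0]]
rake 0
planter 0
mug 0
dibber 0
tray 313
```

View pics/c8.png

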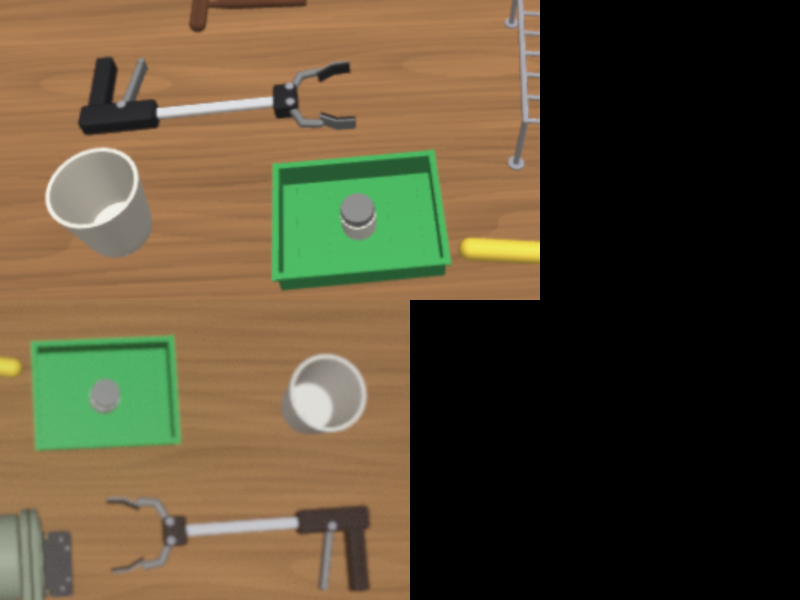

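The jar stands upright in the middle of the tray, the reacher lies flat with its trigger let go, and nothing else has moved. I'm handing in.

```bash
python3 -c "
from h import *
print(manip.hand_in())"
```

```text
the job is handed in; nothing more can be done
None
```

The jar is out from under the rack and standing upright in about the middle of the seed tray. I handed the job in at about 27 s of the 54 s allowed; the hand-in reports no verdict.

**What I did:** I held the reacher by grip and trigger at 63 mm and slid it under the rack. I squeezed at 30 N until it stopped at 54 mm on the jar, then drew the jar out along the seat in the jaws.

**Into the tray:** I opened the jaws on the clear seat, backed the reacher off and let go of the trigger. I then lifted the jar with the robot's own gripper instead of the reacher, because the reacher's tube would have fouled the tray wall. I lowered it until it touched the tray floor (5.5 N upward) before opening the fingers.

**Last checks:**
- **Jar:** the scene and top pictures show it upright in the tray.
- **Reacher:** it lies flat with its trigger let go and its jaws open.
- **Other things:** the rake, planter, mug and dibber show no changed pixels in the top view.
- **Arm:** it is raised, and the wrist reads only about 1 N, so it is touching nothing.

No check failed or disagreed. The readings between moves stayed near 14 N or below at the wrist, well under the limits, though I did not log the peaks within each move.

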